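# Plug the blue air tube into the airbrush station

## Robot

A 6-joint arm with a two-finger parallel gripper is mounted at the origin on the work surface. World frame = base frame: x ahead of the robot, y to its left, z up, the work surface at z = 0. Lengths are in m, angles in rad, forces in N, time in s.
With the tool pointing down it reaches from about 0.25 to 0.85 m from the base axis. Payload 12.5 kg.
Tool frame: the origin (TCP) lies on the mounting face of the last link; the fingertips stand 186 mm ahead of it and the grasp point (between the pads) lies 167 mm ahead of it; z points along the fingers, y is the line along which they close (so a half turn about z gives the same grasp; the last joint's range is limited). The gripper opens to 93 mm and grips with 3 to 60 N. Pads are 15 mm wide; open, the fingers measure 128 mm over their backs; the gripper's body (75 mm by 188 mm) begins 65 mm behind the grasp point.
Start: joints at [-1.412, 0.351, 1.652, -0, 1.139, -0.085], TCP at [0.133, -0.534, 0.405] pointing down, gripper open.
Joint ranges: [-2.75, 2.75], [-0.79, 2.1], [0.01, 2.65], [-1.57, 4.71], [0.07, 3.14], [-2.87, 2.87]. Speed limits (rad/s): [2.22, 2.22, 2.79, 3.14, 3.14, 3.14].

## Interface

Orientations are given as a rotation vector (axis times angle).
In Python, from station import robot, cams, close_job gives the robot as it stands (robot), with the cameras (cams) and the job as plain functions.
- The arm moves only by the tool shift_gripper, called after "Request:" as name(argument=value, ...) on one line, values as JSON. Schema: {"type":"object","properties":{"ticks":{"type":"object","properties":{"plan":{"type":"array","items":{"type":"array","items":{"type":"number"},"minItems":7,"maxItems":7},"minItems":1,"maxItems":10}},"additionalProperties":false,"required":["plan"]},"only":{"type":"string"},"quiet":{"type":"boolean"},"lines":{"type":"string"}},"required":["ticks"],"additionalProperties":false}. ticks is an object whose key "plan" holds a list of rows, 1 to 10 of them, each of 7 numbers: the finger opening in m, then dx, dy, dz in normalised numbers (1 is 0.4 m), then a rotation vector rx, ry, rz in fractions of the full range, 1 being 2 rad; each row is the pose to reach, as a shift and turn from the pose commanded when the call began, along the tool's axes at that moment; what a row does not reach only later rows make up. A row lasts 1/10 s, in which the tool goes at most 0.05 m and 0.15 rad, less where a joint would pass 70% of its speed; a pose out of reach is approached as far as the arm can. The fingers move at their own pace and stop on an object; the grip force is fixed at half the most. Time passes only in rows, so rows that do not move let the fingers close. The tool returns the time, the measured TCP pose, the force, the opening and the grip force at its end. only (a regular expression) keeps the lines of the reply that match it, lines (a string "A,B") keeps lines A to B, and quiet returns only ok. Input that does not fit is refused with a message, and nothing moves.
- robot.get_obs(): the state, without advancing time (a new reading comes with each control period).
- cams.capture(name): name is "side" or "top" or "wrist"; returns the picture (480x640x3 uint8, blue, green, red); there is no depth.
- cams.get_calibration(name): a dict with "fx", "fy", "cx", "cy" (pixels), "R" (3x3) and "t" (3): a world point X has camera coordinates R X + t; the wrist camera has in their place "hand_eye" (4x4, takes a point from camera to tool coordinates, whose origin is the TCP and whose axes are the flange's). Camera axes: x right, y down, z forward; pixel columns grow to the right and rows downward; lengths in m; the calibration is good to about 2 mm. A picture is of the moment at which its call begins: read the wrist's pose just before it. get_calibration takes no time and is no camera call.
- close_job(): hands the job in; it is judged then, once.
The state is a dict: "t": time; "q": joint angles; "joint_velocities": joint speeds; "tau": joint torques, N m; "tcp_pos": TCP position; "orientation": TCP orientation; "ft_force": force on the tool from outside, world axes, zero at the start; "torque": the same for the moment, N m; "opening": finger opening in m; "gripper_force": force on a finger pad.
Only numpy, scipy, OpenCV 4.12 (cv2) and the standard library are available. Lean on these libraries where they do the work, as an engineer would, in place of code of your own. Each camera call takes 0.05 s, during which the arm holds its last target. There are 200 camera calls.

## Task

Take the blue air tube out of the wooden rack and push it straight down into the push-fit port with the blue collar, past its springy seal, until it bottoms, then let go of it. Leave the orange tube standing in the rack where it is, and do not use the port with the orange collar.

Things in the scene. Friction and masses are not known exactly. Their poses are not given: they have to be found in the camera images.
- tube_blue: Rigid blue air tube, 16 mm diameter, 140 mm long, about 60 g, lowest 10 mm tapering to 11 mm, white ring mark 54 to 61 mm up. Origin: centre of its lower end; z up along it. Stands loose and upright in a 35 mm deep hole (19 mm wide) of a fixed wooden rack, 60 x 150 mm, 45 mm high: lower end 10 mm above the table, top 105 mm free. The rack may be turned up to 25 degrees.
- tube_orange: The same tube in orange, same origin and axes, to be left where it stands: in the other end hole of the same rack, 90 mm from the blue one along the rack (the hole between is empty). Which tube is at which end varies.
- port_blue: Fixed upright push-fit port, blue collar, grey foot 84 mm wide. Origin: centre of the foot's underside on the table; z up, bore axis. Heights: collar rim 74 mm (funnel 35 mm wide there, narrowing to 58 mm); bore 19 mm wide, 58 mm to solid floor at 20 mm; springy seal at 44 mm stops the loose tube: push about 7 to 12 N to pass, then it drags and holds. Home: tube's end at 20 mm, white mark at rim.
- port_orange: The same port with an orange collar, fixed to the table 120 mm or more from the blue one; same origin and axes. Not to be used. Which port is on which side varies.

How it is judged:
On the way:
1. the blue tube's lower end is above the blue port, in line with it (z of tube_blue in the frame of port_blue above 0.05 m and horizontal distance between tube_blue and port_blue below 0.02 m).
At the end, for the whole second after the job is handed in: The blue tube stands in the blue port within 10 mm of its axis and 10 degrees of upright, its lower end within 8 mm of the bore's floor, at rest and released; the orange tube still stands upright in the rack within 20 mm of where it was (horizontal distance between tube_blue and port_blue below 0.01 m and z of tube_blue in the frame of port_blue below 0.028 m and angle between each of tube_blue, tube_orange's own z axis and vertical below 0.17 rad and linear speed of tube_blue below 0.02 m/s and distance of tube_orange from where it was at the start of the episode below 0.02 m); the robot touches nothing.
It fails at once if the orange tube is pulled out or knocked (moved more than 20 mm) (distance of tube_orange from where it was at the start of the episode above 0.02 m).
It fails at once if the blue tube is put into the orange port (horizontal distance between tube_blue and port_orange below 0.012 m and z of tube_blue in the frame of port_orange below 0.055 m).
It also fails if it takes over 48 s, if anything falls off the work surface, if the arm or the gripper's body presses on something with over 40 N, if the wrist force passes 120 N, or if a joint passes its speed limit or range.

## Working session

There is one attempt and no reset: what is moved stays moved. The work goes in short steps, Python scripts to look and compute and a tool call to move; the robot and the scene stay as the last step left them, time stands still between calls to the robot, and variables do not carry over. Pictures are saved under pics/ and viewed, at most 10 in all, crops included, and the job is handed in when it is done.

```bash
mkdir -p pics; ls
```

Run:
```python
from station import robot, cams, close_job
import cv2,numpy as np
a=cams.capture("side");b=cams.capture("top")
cv2.imwrite("pics/side.png",a);cv2.imwrite("pics/top.png",b)
o=robot.get_obs();print(o["t"],o["tcp_pos"],o["orientation"],o["opening"])
for n in("side","top","wrist"):print(n,cams.get_calibration(n))
```

```text
pics
station.py
0.1 [ 0.13276816 -0.53362787  0.40428879] [-3.11728869e+00 -3.81830934e-01  8.18688754e-05] 0.09264555196118435
side {'fx': 440.11024579989873, 'fy': 440.11024579989873, 'cx': 324.3802536669075, 'cy': 234.68127053917652, 'R': array([[ 0.84804948, -0.52937922, -0.02386875],
       [-0.27485216, -0.40090141, -0.87391896],
       [ 0.45306552,  0.7476869 , -0.48548525]]), 't': array([-0.49127606,  0.18531904,  0.46685185])}
top {'fx': 556.7430071294317, 'fy': 556.7430071294317, 'cx': 315.01344845255113, 'cy': 237.99606033827988, 'R': array([[-0.02018825, -0.99978469,  0.0047965 ],
       [-0.97999378,  0.01883807, -0.19813457],
       [ 0.19800156, -0.00870054, -0.98016309]]), 't': array([0.00910562, 0.56796945, 0.73237454])}
wrist {'fx': 385.26878891795997, 'fy': 385.26878891795997, 'cx': 322.6401253286992, 'cy': 240.25783560166627, 'hand_eye': array([[-3.94521125e-04, -9.58655370e-01, -2.84569369e-01,
         7.90966787e-02],
       [ 9.99998587e-01,  8.67817697e-05, -1.67872733e-03,
         1.14073800e-04],
       [ 1.63401640e-03, -2.84569630e-01,  9.58653981e-01,
         1.96166728e-02],
       [ 0.00000000e+00,  0.00000000e+00,  0.00000000e+00,
         1.00000000e+00]])}
```

View pics/side.png

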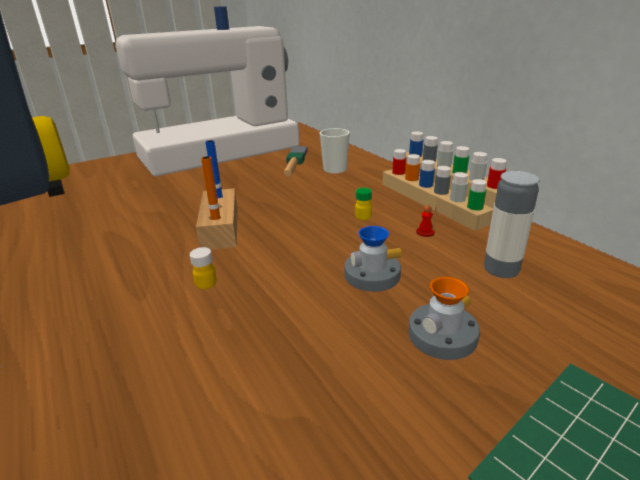

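View pics/top.png

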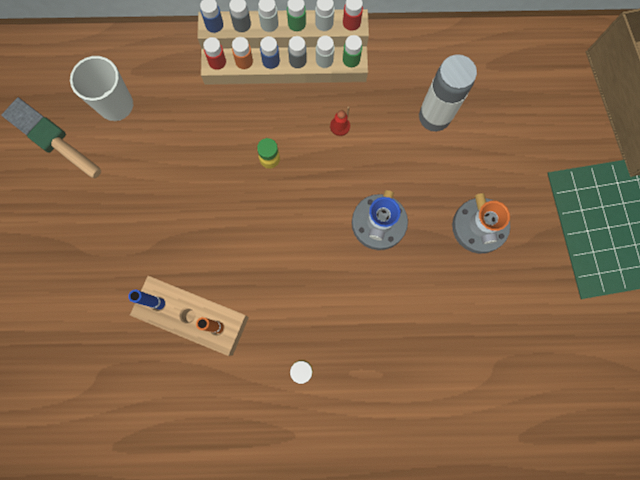

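The side view has the blue tube's top at about (211,142), the orange one's at (208,158), and the blue funnel rim at (374,236). In the top view they are at (135,296), (203,324) and (385,211). The blue tube is at the far left end of the rack. Next I'll segment by colour and triangulate.

Create h.py:
```python
import cv2,numpy as np
from station import robot, cams, close_job
def P(n):
    c=cams.get_calibration(n);return np.array([[c["fx"],0,c["cx"]],[0,c["fy"],c["cy"]],[0,0,1]])@np.c_[c["R"],c["t"]]
def tri(s,t):
    X=cv2.triangulatePoints(P("side"),P("top"),np.float64(s),np.float64(t)).ravel();return X[:3]/X[3]
def proj(n,X):
    x=P(n)@np.r_[X,1];return x[:2]/x[2]
def plane(n,uv,z):
    p=P(n);A=np.c_[p[:,:2],-np.r_[uv,1]];return np.linalg.solve(A,-(p[:,2]*z+p[:,3]))
```

Run:
```python
from h import *
for n in("side","top"):
    im=cv2.imread(f"pics/{n}.png");h=cv2.cvtColor(im,cv2.COLOR_BGR2HSV)
    for nm,lo,hi in(("blue",(105,150,60),(125,255,255)),("orange",(5,215,120),(12,255,255))):
        m=cv2.inRange(h,lo,hi);k,l,s,c=cv2.connectedComponentsWithStats(m)
        for i in range(1,k):
            if s[i,4]>60 :print(n,nm,s[i],c[i].round(1))
for n,s,t in(("blue tube top",(211,142),(135.5,296)),("orange top",(208,158),(203,324)),("blue rim",(374,236),(385.5,211.5)),("orange rim",(449,291),(493.5,217))):
    X=tri(s,t);print(n,X.round(4),proj("side",X).round(1),proj("top",X).round(1))
c=[]
for n,b in(("side",(190,120,130,130)),("top",(115,265,145,100)),("side",(330,215,100,75)),("top",(335,180,90,75))):
    x,y,w,H=b;c.append(cv2.resize(cv2.imread(f"pics/{n}.png")[y:y+H,x:x+w],(390,290)))
cv2.imwrite("pics/c.png",np.vstack([np.hstack(c[:2]),np.hstack(c[2:])]))
```

```text
side blue [206 141  14  43 234] [212.8 159. ]
side blue [410 141  12  14 133] [415.7 147.3]
side blue [420 170  14  17 180] [426.2 178.4]
side blue [359 226  30  21 443] [373.3 235.1]
top blue [370 197  30  30 427] [386.2 209.4]
top blue [129 290  29  17 245] [144.2 298.7]
blue tube top [0.4825 0.2198 0.1468] [210.2 142.1] [135.7 295.3]
orange top [0.4474 0.1362 0.1479] [206.5 158.2] [203.3 322.8]
blue rim [ 0.6018 -0.1021  0.0676] [374.3 235.9] [385.4 211.7]
orange rim [ 0.5918 -0.2548  0.0675] [448.1 291.3] [493.7 216.6]
```

View pics/c.png

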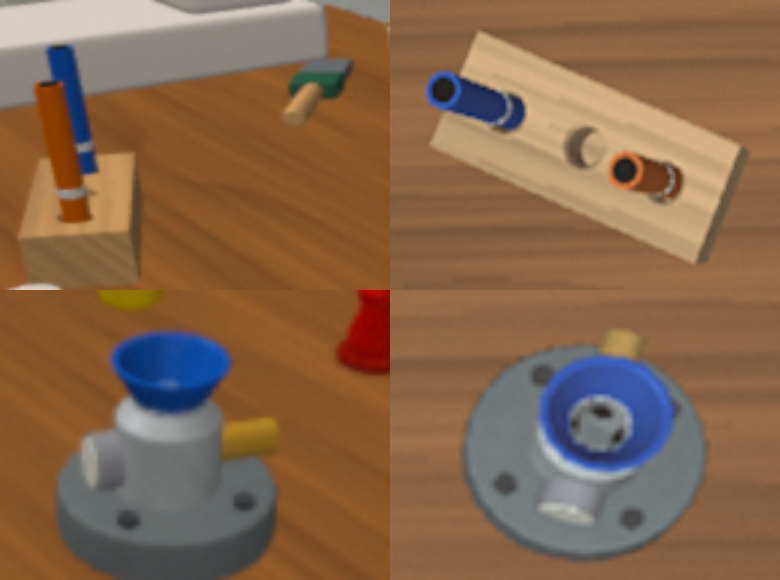

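Both tubes and both ports can be located. The closing line should lie across the rack, away from the orange tube. I'll refine the numbers and work out the shift.

Add to h.py:
```python
from scipy.spatial.transform import Rotation as R
def shift(p,yaw=None):  # world TCP target, tool down, tool-x yaw(deg) -> shift & turn in tool axes
    o=robot.get_obs();r=R.from_rotvec(o["orientation"]);m=r.as_matrix()
    y=np.degrees(np.arctan2(m[1,0],m[0,0])) if yaw is None else yaw
    g=R.from_euler("z",y,degrees=True)*R.from_euler("x",180,degrees=True)
    print("t",o["t"],"yaw",y,"shift",(m.T@(np.array(p)-o["tcp_pos"])).round(4),"turn",(r.inv()*g).as_rotvec().round(4),"F",o["ft_force"].round(1),"open",o["opening"])
```

Run:
```python
from h import *
b=tri((210.3,141.1),(135.1,296.4));o=tri((207,158),(203,324));p=tri((373.8,233.8),(385.1,211.5))
print(b,o,p,plane("top",(385.1,211.5),.074),plane("top",(135.1,296.4),.15))
d=b-o;yaw=np.degrees(np.arctan2(d[1],d[0]));print(yaw)
shift([b[0],b[1],.404],yaw)
```

```text
[0.48167884 0.21972357 0.14864822] [0.44685511 0.13626998 0.14815289] [ 0.60133873 -0.10128395  0.07082385] [ 0.60052557 -0.10082911  0.77962474] [0.4808114  0.21947113 0.67864197]
67.35007540310518
t 0.1 yaw 67.35007540310518 shift [ 0.5204 -0.6469  0.001 ] turn [-9.000e-04 -5.000e-04 -9.317e-01] F [-0.  -0.4  0.4] open 0.09264555196118435
```

Units first: shifts go in shares of 0.4 m and turns go in shares of 2 rad. So -0.37 m / 0.4 = -0.925, -0.26 m / 0.4 = -0.65, -0.45 rad / 2 = -0.225.

Request:
shift_gripper(ticks={"plan":[[0.092,0.075,-0.0875,0,0,0,-0.045],[0.092,0.15,-0.175,0,0,0,-0.09],[0.092,0.225,-0.2625,0,0,0,-0.135],[0.092,0.3,-0.35,0,0,0,-0.18],[0.092,0.375,-0.45,0,0,0,-0.225],[0.092,0.45,-0.55,0,0,0,-0.27],[0.092,0.525,-0.65,0,0,0,-0.315],[0.092,0.6,-0.75,0,0,0,-0.36],[0.092,0.675,-0.85,0,0,0,-0.41],[0.092,0.75,-0.925,0,0,0,-0.465]]})

```text
t: 1.1
tcp_pos: [0.3345, -0.0999, 0.4048]
orientation: [2.612, 1.746, 0.0]
ft_force: [1.4, -1.5, -0.8]
opening: 0.0923
gripper_force: 0.0
```

```bash
python3 -c "
from h import *
shift([.4815,.2197,.404],67.35)"
```

```text
t 1.1 yaw 67.35 shift [0.3515 0.0136 0.0008] turn [ 0.0002 -0.0001  0.0028] F [ 1.4 -1.5 -0.8] open 0.09225014285502282
```

In the tool's units: 0.352 m / 0.4 = 0.88, 0.012 m / 0.4 = 0.03.

Request:
shift_gripper(ticks={"plan":[[0.092,0.1,0.0025,0,0,0,0],[0.092,0.2,0.0075,0,0,0,0],[0.092,0.3,0.01,0,0,0,0],[0.092,0.4,0.0125,0,0,0,0],[0.092,0.5,0.0175,0,0,0,0],[0.092,0.6,0.02,0,0,0,0],[0.092,0.7,0.025,0,0,0,0],[0.092,0.8,0.0275,0,0,0,0],[0.092,0.88,0.03,0,0,0,0],[0.092,0.88,0.03,0,0,0,0]]})

```text
t: 2.1
tcp_pos: [0.4825, 0.2203, 0.4041]
orientation: [-2.613, -1.743, 0.0]
ft_force: [-0.1, -0.3, 0.1]
opening: 0.0918
gripper_force: 0.0
```

Run:
```python
from h import *
o=robot.get_obs()
im=cams.capture("wrist");cv2.imwrite("pics/w1.png",im)
shift([.4815,.2197,.277],67.35)
c=cams.get_calibration("wrist");H=c["hand_eye"];r=R.from_rotvec(o["orientation"]).as_matrix()
for X in((.4815,.2197,.15),(.447,.1363,.15)):
    t=r.T@(np.array(X)-o["tcp_pos"]);q=H[:3,:3].T@(t-H[:3,3]);print(c["fx"]*q[0]/q[2]+c["cx"],c["fy"]*q[1]/q[2]+c["cy"])
```

```text
t 2.15 yaw 67.35 shift [ 0.0007 -0.0006  0.1271] turn [-0.0008  0.0007  0.0003] F [-0.2 -0.2 -0.4] open 0.09237616721638497
322.24781057395916 256.4044555098413
322.6224706261528 377.0370842932853
```

View pics/w1.png

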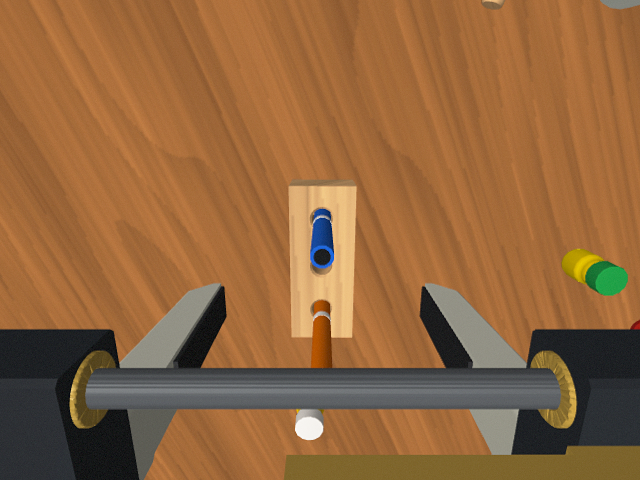

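The wrist view shows the blue tube's top at (322,257), against a predicted (322,256), and it is centred between the fingers. The orange tube runs under the gripper at x≈321. I'll go down 0.122 m and grasp.

In the tool's units: 0.122 m / 0.4 = 0.305, 0.11 m / 0.4 = 0.275.

Request:
shift_gripper(ticks={"plan":[[0.092,0,0,0.075,0,0,0],[0.092,0,0,0.15,0,0,0],[0.092,0,0,0.225,0,0,0],[0.092,0,0,0.275,0,0,0],[0.092,0,0,0.305,0,0,0],[0.092,0,0,0.305,0,0,0]]})

```text
t: 2.75
tcp_pos: [0.4814, 0.217, 0.2817]
orientation: [-2.616, -1.739, 0.004]
ft_force: [0.1, 0.7, -0.2]
opening: 0.0917
gripper_force: 0.0
```

Request:
shift_gripper(ticks={"plan":[[0.005,0,0,0,0,0,0],[0.005,0,0,0,0,0,0],[0.005,0,0,0,0,0,0],[0.005,0,0,0,0,0,0],[0.005,0,0,0,0,0,0],[0.005,0,0,0,0,0,0],[0.005,0,0,0,0,0,0],[0.005,0,0,0,0,0,0],[0.005,0,0,0,0,0,0],[0.005,0,0,0,0,0,0]]})

```text
t: 3.75
tcp_pos: [0.4818, 0.2177, 0.2827]
orientation: [-2.616, -1.74, 0.0]
ft_force: [0.2, -0.2, -1.0]
opening: 0.0166
gripper_force: 0.0
```

Request:
shift_gripper(ticks={"plan":[[0.005,0,0,0,0,0,0],[0.005,0,0,0,0,0,0],[0.005,0,0,0,0,0,0],[0.005,0,0,0,0,0,0]]})

```text
t: 4.15
tcp_pos: [0.4818, 0.2177, 0.2827]
orientation: [-2.616, -1.74, 0.0]
ft_force: [-0.0, -0.8, -1.0]
opening: 0.0155
gripper_force: 30.0
```

Request:
shift_gripper(ticks={"plan":[[0.005,0,0,-0.0375,0,0,0],[0.005,0,0,-0.1,0,0,0],[0.005,0,0,-0.175,0,0,0],[0.005,0,0,-0.25,0,0,0],[0.005,0,0,-0.325,0,0,0],[0.005,0,0,-0.375,0,0,0],[0.005,0,0,-0.375,0,0,0],[0.005,0,0,-0.375,0,0,0]]})

```text
t: 4.95
tcp_pos: [0.4816, 0.2177, 0.4321]
orientation: [-2.616, -1.74, 0.001]
ft_force: [-1.3, -0.0, -1.0]
opening: 0.0158
gripper_force: 30.0
```

Run:
```python
from h import *
for n in("side","top"):
    im=cams.capture(n);cv2.imwrite(f"pics/{n}2.png",im)
cv2.imwrite("pics/s2.png",np.hstack([cv2.resize(cv2.imread("pics/side2.png")[20:270,120:320],(400,500)),cv2.resize(cv2.imread("pics/top2.png")[200:400,60:260],(400,500))]))
shift([.601,-.101,.432])
```

```text
t 5.05 yaw 67.25310129460388 shift [-0.2477  0.2333 -0.0007] turn [-0.0016  0.0015 -0.    ] F [-0.1 -0.4 -0.4] open 0.015791532539676995
```

View pics/s2.png

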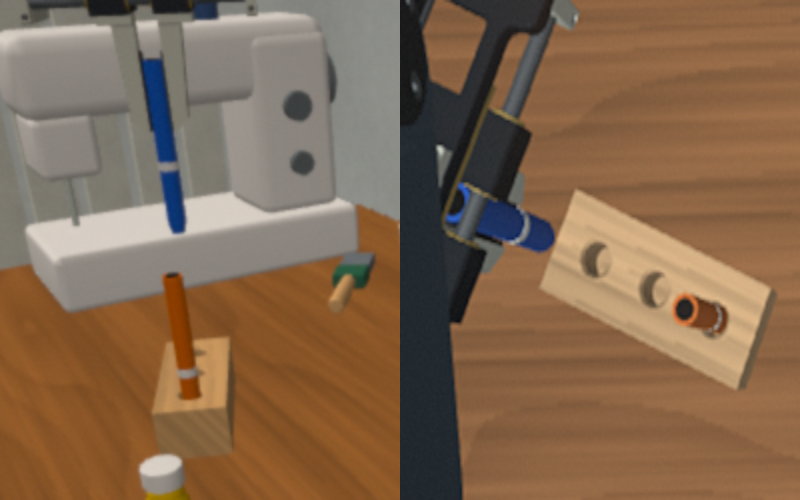

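The blue tube is held upright in the gripper, with its lower end near side pixel (209,136) and top pixel (132,295). The orange tube is undisturbed. Next, over to the blue port.

In the tool's units: -0.248 m / 0.4 = -0.62, 0.16 m / 0.4 = 0.4.

Request:
shift_gripper(ticks={"plan":[[0.005,-0.0375,0.035,0,0,0,0],[0.005,-0.1125,0.105,0,0,0,0],[0.005,-0.1875,0.175,0,0,0,0],[0.005,-0.2625,0.25,0,0,0,0],[0.005,-0.35,0.325,0,0,0,0],[0.005,-0.425,0.4,0,0,0,0],[0.005,-0.5,0.475,0,0,0,0],[0.005,-0.575,0.5375,0,0,0,0],[0.005,-0.62,0.5825,0,0,0,0],[0.005,-0.62,0.5825,0,0,0,0]]})

```text
t: 6.05
tcp_pos: [0.6013, -0.1038, 0.4308]
orientation: [-2.617, -1.735, 0.003]
ft_force: [-0.3, 1.2, -0.9]
opening: 0.0157
gripper_force: 30.0
```

Request:
shift_gripper(ticks={"plan":[[0.005,0,0,0.05,0,0,0],[0.005,0,0,0.1125,0,0,0],[0.005,0,0,0.15,0,0,0],[0.005,0,0,0.15,0,0,0],[0.005,0,0,0.15,0,0,0]]})

```text
t: 6.55
tcp_pos: [0.6007, -0.1005, 0.3727]
orientation: [-2.615, -1.74, 0.001]
ft_force: [-0.3, -0.0, -0.1]
opening: 0.0158
gripper_force: 30.0
```

Run:
```python
from h import *
for n in("side","top"):
    im=cams.capture(n);cv2.imwrite(f"pics/{n}3.png",im)
cv2.imwrite("pics/s3.png",np.hstack([cv2.resize(cv2.imread("pics/side3.png")[130:290,310:438],(400,500)),cv2.resize(cv2.imread("pics/top3.png")[150:270,320:416],(400,500))]))
shift([.601,-.101,.302])
```

```text
t 6.65 yaw 67.27317087732028 shift [-0.0002  0.0001  0.0716] turn [ 0.0012 -0.0002 -0.    ] F [ 1.4 -0.1 -0.3] open 0.01576544063191112
```

View pics/s3.png

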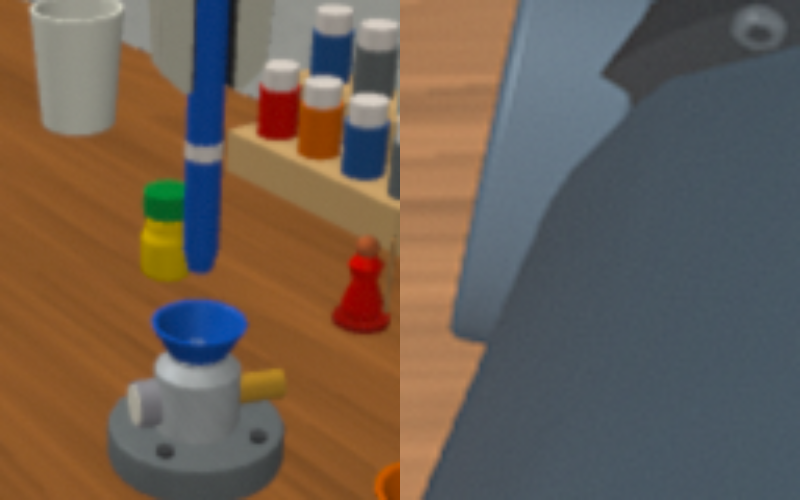

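In the side view the tube's end, at crop (201,270), sits right above the funnel centre at (200,325). The arm blocks the top view. I'll lower it into the funnel and watch the forces.

In the tool's units: 0.05 m / 0.4 = 0.125, 0.048 m / 0.4 = 0.12.

Request:
shift_gripper(ticks={"plan":[[0.005,0,0,0.0375,0,0,0],[0.005,0,0,0.0675,0,0,0],[0.005,0,0,0.0825,0,0,0],[0.005,0,0,0.095,0,0,0],[0.005,0,0,0.1075,0,0,0],[0.005,0,0,0.12,0,0,0],[0.005,0,0,0.125,0,0,0],[0.005,0,0,0.125,0,0,0]]})

```text
t: 7.45
tcp_pos: [0.6007, -0.1011, 0.3225]
orientation: [-2.616, -1.74, 0.0]
ft_force: [-0.2, 0.7, -0.8]
opening: 0.0154
gripper_force: 30.0
```

In the tool's units: 0.015 m / 0.4 = 0.0375, 0.012 m / 0.4 = 0.03.

Request:
shift_gripper(ticks={"plan":[[0.005,0,0,0.01,0,0,0],[0.005,0,0,0.02,0,0,0],[0.005,0,0,0.03,0,0,0],[0.005,0,0,0.0375,0,0,0],[0.005,0,0,0.0375,0,0,0]]})

```text
t: 7.95
tcp_pos: [0.6007, -0.1009, 0.3071]
orientation: [-2.615, -1.739, 0.0]
ft_force: [0.8, 0.9, -0.9]
opening: 0.0154
gripper_force: 30.0
```

Request:
shift_gripper(ticks={"plan":[[0.005,0,0,0.0075,0,0,0],[0.005,0,0,0.015,0,0,0],[0.005,0,0,0.0225,0,0,0],[0.005,0,0,0.03,0,0,0],[0.005,0,0,0.035,0,0,0],[0.005,0,0,0.035,0,0,0]]})

```text
t: 8.55
tcp_pos: [0.6008, -0.1011, 0.2934]
orientation: [2.616, 1.74, 0.0]
ft_force: [1.4, -1.2, -2.8]
opening: 0.0156
gripper_force: 30.0
```

There's little force, which is suspicious, so I'll look.

Run:
```python
from h import *
im=cams.capture("side");w=cams.capture("wrist")
o=robot.get_obs();print(o["ft_force"],o["torque"],o["tcp_pos"])
cv2.imwrite("pics/s4.png",np.hstack([cv2.resize(im[130:290,310:438],(400,500),interpolation=cv2.INTER_CUBIC),cv2.resize(w,(400,500))]))
for z in(.074,.077,.081,.15,.16):print(z,proj("side",[.6008,-.1011,z]))
```

```text
[ 1.46804477 -1.4300232  -3.82171962] [-0.38337276 -0.32599966  0.04165301] [ 0.60077506 -0.10110533  0.29336759]
0.074 [373.46354957 231.91031201]
0.077 [373.52739604 230.06087159]
0.081 [373.61298819 227.58152423]
0.15 [375.17804568 182.24650986]
0.16 [375.41971628 175.24603845]
```

View pics/s4.png

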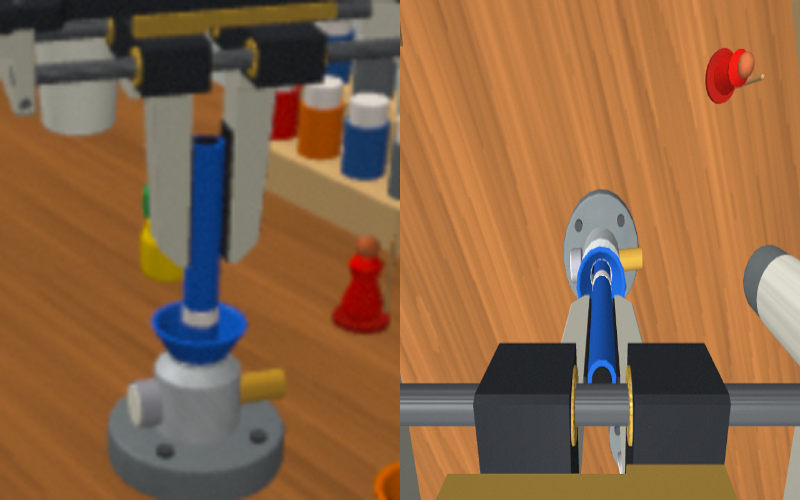

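The white ring is at the funnel rim, at crop y≈317 (about row 231). The tube top, near row 175, gives z≈0.160, so the lower end is at about 20 mm. I'll push a little more to confirm it has bottomed.

In the tool's units: 0.002 m / 0.4 = 0.005, 0.001 m / 0.4 = 0.0025.

Request:
shift_gripper(ticks={"plan":[[0.005,0,0,0.0025,0,0,0],[0.005,0,0,0.005,0,0,0],[0.005,0,0,0.005,0,0,0]]})

```text
t: 8.95
tcp_pos: [0.6009, -0.1011, 0.2926]
orientation: [2.615, 1.74, 0.001]
ft_force: [-2.8, -0.1, 8.2]
opening: 0.0152
gripper_force: 30.0
```

In the tool's units: 0.002 m / 0.4 = 0.005, 0.001 m / 0.4 = 0.0025.

Request:
shift_gripper(ticks={"plan":[[0.005,0,0,0.0025,0,0,0],[0.005,0,0,0.005,0,0,0],[0.005,0,0,0.005,0,0,0]]})

```text
t: 9.25
tcp_pos: [0.6011, -0.1011, 0.2924]
orientation: [2.615, 1.739, 0.002]
ft_force: [-6.7, 1.2, 24.9]
opening: 0.0156
gripper_force: 30.0
```

It has bottomed: 25 N upward and no further travel. I'll ease off, open and retreat.

In the tool's units: -0.003 m / 0.4 = -0.0075.

Request:
shift_gripper(ticks={"plan":[[0.005,0,0,-0.0075,0,0,0],[0.03,0,0,-0.0075,0,0,0],[0.06,0,0,-0.0075,0,0,0],[0.08,0,0,-0.0075,0,0,0],[0.08,0,0,-0.0075,0,0,0],[0.08,0,0,-0.0075,0,0,0],[0.08,0,0,-0.0075,0,0,0],[0.08,0,0,-0.0075,0,0,0]]})

```text
t: 10.05
tcp_pos: [0.6008, -0.101, 0.2927]
orientation: [-2.616, -1.74, 0.0]
ft_force: [-1.4, 0.3, -0.2]
opening: 0.067
gripper_force: 0.0
```

Request:
shift_gripper(ticks={"plan":[[0.08,0,0,-0.05,0,0,0],[0.08,0,0,-0.125,0,0,0],[0.08,0,0,-0.2,0,0,0],[0.08,0,0,-0.275,0,0,0],[0.08,0,0,-0.35,0,0,0],[0.08,0,0,-0.35,0,0,0],[0.08,0,0,-0.35,0,0,0]]})

```text
t: 10.75
tcp_pos: [0.6006, -0.101, 0.4328]
orientation: [2.616, 1.739, 0.001]
ft_force: [0.3, -0.2, -1.3]
opening: 0.0799
gripper_force: 0.0
```

Run:
```python
from h import *
im=cams.capture("side");cv2.imwrite("pics/s5.png",im)
```

```text
(no output)
```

View pics/s5.png

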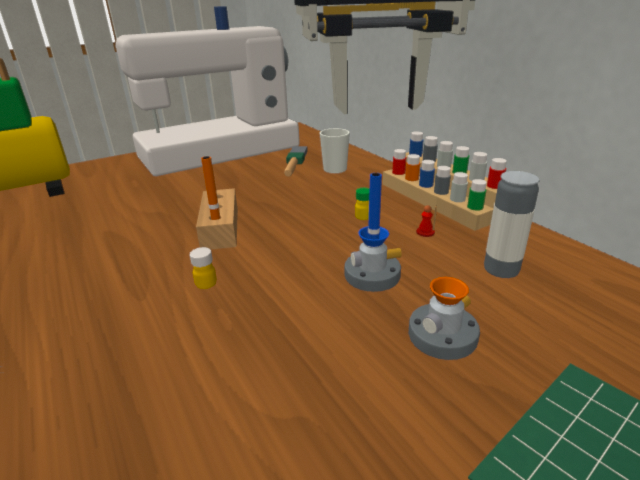

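The blue tube stands upright in the blue port with its top at (375,175) and its ring at the rim at (374,231). The orange tube is still in the rack at (208,158), and the gripper is clear.

```bash
python3 -c "
from station import robot, cams, close_job
print(close_job())"
```

```text
the job is handed in; nothing more can be done
None
```

The blue tube is bottomed in the blue port and released, the orange tube still stands in the rack, and the job is handed in at about 11 s; no verdict was printed.

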